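Seat a row of grip studs along a shoe sole

ROBOT

A 7-joint arm with a two-finger parallel gripper is mounted at the origin on the work surface. World frame = base frame: x ahead of the robot, y to its left, z up, the work surface at z = 0. Lengths are in m, angles in rad, forces in N, time in s.
With the tool pointing down it reaches from about 0.4 to 0.85 m from the base axis. Payload 10.4 kg.
Tool frame: the origin (TCP) lies where the fingers leave the gripper's body, on its centre line; the fingertips stand 70 mm ahead of it and the grasp point (between the pads) lies r.grip_depth ahead of it (r.grip_depth is the distance from the TCP to the grasp point, in m); z points along the fingers, y is the direction in which the jaws open and shut (so a half turn about z gives the same grasp; the last joint's range is limited). The gripper opens to 87 mm and grips with 3 to 60 N. Pads are 19 mm wide; open, the fingers measure 117 mm over their backs; the gripper's body (75 mm by 190 mm) begins 51 mm behind the grasp point.
Start: joints at [-1.192, 0.332, -0.065, 1.46, 0.022, 1.35, -0.088], TCP at [0.244, 0.575, 0.292] pointing down, gripper open.
Joint ranges: [-2.6, 2.6], [-0.5, 2.12], [-1.47, 1.34], [0.16, 2.42], [-1.27, 4.41], [0.06, 2.06], [-2.6, 2.6]. Speed limits (rad/s): [2.22, 2.22, 2.79, 2.79, 3.14, 3.14, 3.14].

INTERFACE

Orientations are given as a unit quaternion [x, y, z, w].
In Python, from bench import monitor, viewer, workorder, nets, r gives the robot as it stands.
- The arm moves only by the tool drive_tool, never from a script. Its argument "plan" is a list of rows, each an object of numbers: "rx", "ry", "rz": the turn, a rotation vector about the tool's x, y, z in units of 360 degrees (1.0 is 360 degrees); "x", "y", "z": the shift along the tool's x, y, z in units of 1000 mm (1.0 is 1000 mm); "fingers": the opening, from 0 (shut) to 1 (fully open). In form: [{"rx": .., "ry": .., "rz": .., "x": .., "y": .., "z": .., "fingers": ..}, ...]. A call has 1 to 12 rows; each row is the pose to reach, as a shift and turn from the pose commanded when the call began, along the tool's axes at that moment, turning the shorter way round; what a row does not reach only later rows make up. A row lasts 1/8 s, in which the tool goes at most 62.5 mm and 10.7 degrees, less where a joint would pass 70% of its speed; a pose out of reach is approached as far as the arm can. A call with a number of a shift or a turn outside -1 to 1 is refused whole. A call with a gripper value outside its range is refused whole. The fingers move at their own pace and stop on an object; "squeeze" is the grip in N (left out, the last holds). Time passes only in rows, so rows that repeat a pose let the fingers close. It gives the time, the measured TCP pose, the force and the opening at its end, in the units of the state.
- monitor.read_state(): the state, without advancing time (a new reading comes with each control period).
- viewer.camera(name): name is "side" or "top"; returns a dict with "color" (480x640x3 uint8, red, green, blue), "depth" (480x640 float32, m along the optical axis (not along the pixel's ray), 0 where there is no reading), "camera_matrix" (3x3 intrinsics, pixels), "xyz" and "rotation" of the camera in the world. Camera axes: x right, y down, z forward; pixel columns grow to the right and rows downward; lengths in m; the calibration is good to about 2 mm. A picture is of the moment at which its call begins.
- workorder.close_job(): hands the job in, once; it reports no verdict.
Trained networks look in the newest picture that a camera, given by its name, has taken for a name from the list of things; names that differ only in an ending like _2 or _b are one class to them, and where a whole thing is asked for, a point or a joint stands for the part that bears it (a point fixed in the world has none). Each returns a list of dicts, best first, with "confidence" (0 to 1); they miss things now and then, are a little off and sometimes report something else, mostly with a low value. They report only what shows in the picture. A call takes as long as a camera call.
- nets.find_in(label, camera): "centre" ([x, y, z] in m, in world coordinates, good to about 4 mm: the middle of the surface that is visible of it).
- nets.regions_of(label, camera): "region" (480x640 bool, what is visible of it).
The state is a dict: "time": time; "joint_positions": joint angles; "joint_vel": joint speeds; "joint_torque": joint torques, N m; "ee_pos": TCP position; "eef_rot": TCP orientation; "ft_force": force on the tool from outside, world axes, zero at the start; "torque": the same for the moment, N m; "width": finger opening in m.
Only numpy, scipy, OpenCV 4.12 (cv2) and the standard library are available. Lean on these libraries where they do the work, as an engineer would, in place of code of your own. Each camera call takes 0.05 s, during which the arm holds its last target.

TASK

Run the fingertips lightly along the row of five steel studs on the rubber sole, from the heel end to the toe end, so that each stud in turn is pushed down flush with the sole. Grasp nothing, leave the plate that carries the sole standing where it is, and do not disturb the jar, tin, cup and small heel block around it.

Things in the scene. Friction and masses are not known exactly. Their poses are not given: they have to be found in the camera images.
- plate: dark steel base plate, 125 x 300 x 24 mm, 4 kg, loose on the bench. On it: a black rubber cushion, a grey board (118 x 296 mm) and, fastened to the board, a tan rubber shoe outsole, tread up (about 104 x 290 x 12 mm). Origin: centre of the plate's underside; z up; +y towards the toe (wide end of the sole), -y towards the heel (narrow end).
- sole_face (a point): point on the sole's flat upper face, straight above the plate's origin, 58 mm above it; same axes. Board and sole give straight down on the cushion: they begin to yield at about 6 N, then 1.5 N more per mm, at most 8 mm, and come back up when released.
- stud1_head (a point): centre of the flat top of steel grip stud 1 of 5, counted from the heel; at the start about 5 mm above the sole's face. It moves with the stud. Stud at x = -17 mm, y = -100 mm in the plate's frame. The studs are low cones, 22 mm across at the foot and 6 mm at the top; a fingertip sliding along the sole's face rides over them and pushes them in. Neighbours stand 42 mm apart.
- stud1 (a joint): how far stud 1 is pressed in, m: 0 standing 5 mm proud, 0.005 fully in with its top flush with the sole. Moves straight down against about 2 N of friction and stays where it is left; it does not spring back.
- stud2_head (a point): centre of the flat top of steel grip stud 2 of 5, counted from the heel; at the start about 5 mm above the sole's face. It moves with the stud. Stud at x = -23 mm, y = -58 mm in the plate's frame. 
- stud2 (a joint): how far stud 2 is pressed in, m: 0 standing 5 mm proud, 0.005 fully in with its top flush with the sole. Moves straight down against about 2 N of friction and stays where it is left; it does not spring back.
- stud3_head (a point): centre of the flat top of steel grip stud 3 of 5, counted from the heel; at the start about 5 mm above the sole's face. It moves with the stud. Stud at x = -26 mm, y = -16 mm in the plate's frame. 
- stud3 (a joint): how far stud 3 is pressed in, m: 0 standing 5 mm proud, 0.005 fully in with its top flush with the sole. Moves straight down against about 2 N of friction and stays where it is left; it does not spring back.
- stud4_head (a point): centre of the flat top of steel grip stud 4 of 5, counted from the heel; at the start about 5 mm above the sole's face. It moves with the stud. Stud at x = -30 mm, y = 26 mm in the plate's frame. 
- stud4 (a joint): how far stud 4 is pressed in, m: 0 standing 5 mm proud, 0.005 fully in with its top flush with the sole. Moves straight down against about 2 N of friction and stays where it is left; it does not spring back.
- stud5_head (a point): centre of the flat top of steel grip stud 5 of 5, counted from the heel; at the start about 5 mm above the sole's face. It moves with the stud. Stud at x = -30 mm, y = 68 mm in the plate's frame. 
- stud5 (a joint): how far stud 5 is pressed in, m: 0 standing 5 mm proud, 0.005 fully in with its top flush with the sole. Moves straight down against about 2 N of friction and stays where it is left; it does not spring back.
- jar: small amber glass jar with black cap, 52 mm diameter, 62 mm high, loose; origin at centre of its underside. Bystander.
- tin: flat aluminium polish tin, 75 mm diameter, 31 mm high, loose; origin at centre of its underside. Bystander.
- cup: open white ceramic cup, 64 mm diameter, 50 mm high, loose; origin at centre of its underside. Bystander.
- heelblock: small heel block of pale wood with a black rubber top, 58 x 52 x 34 mm, loose; origin at centre of its underside. Bystander.

How it is judged:
By the outcome, as a careful person would: the job done as asked, in the order asked, and still so for the second after the job is handed in, with the robot touching nothing.
It also fails if it takes over 38 s, if anything falls off the work surface, if the arm or the gripper's body presses on something with over 40 N, if the wrist force passes 120 N, or if a joint passes its speed limit or range.

## Working session

There is one attempt and no reset: what is moved stays moved. The work goes in short steps, Python scripts to look and compute and a tool call to move; the robot and the scene stay as the last step left them, time stands still between calls to the robot, and variables do not carry over. Pictures are saved under pics/ and viewed, and the job is handed in when it is done.

Besides the shell and the picture viewer there is one more tool, called after "Call:" as a command line: name --argument value ..., lists and objects as JSON in quotes. drive_tool: Moves the arm, as the interface text tells. Its arguments: {"type":"object","properties":{"plan":{"type":"array","items":{"type":"object","properties":{"rx":{"type":"number","minimum":-1,"maximum":1},"ry":{"type":"number","minimum":-1,"maximum":1},"rz":{"type":"number","minimum":-1,"maximum":1},"x":{"type":"number","minimum":-1,"maximum":1},"y":{"type":"number","minimum":-1,"maximum":1},"z":{"type":"number","minimum":-1,"maximum":1},"fingers":{"type":"number"}}}},"squeeze":{"type":"number"}},"required":["plan"]}

```bash
mkdir -p pics; cat > h.py <<'E'
import numpy as np,cv2
from bench import monitor,viewer,workorder,nets,r
def px2w(c,u,v,d=None):
    K=c["camera_matrix"]; d=c["depth"][int(v),int(u)] if d is None else d
    p=np.array([(u-K[0,2])*d/K[0,0],(v-K[1,2])*d/K[1,1],d])
    return np.array(c["rotation"])@p+np.array(c["xyz"])
def cloud(c):
    K=c["camera_matrix"];d=c["depth"];v,u=np.mgrid[:480,:640]
    P=np.stack([(u-K[0,2])*d/K[0,0],(v-K[1,2])*d/K[1,1],d],-1)
    return P@np.array(c["rotation"]).T+np.array(c["xyz"])
E
python3 - <<'E'
from h import *
s=monitor.read_state();print({k:np.round(v,4).tolist() for k,v in s.items()},r.grip_depth)
for n in("side","top"):
    c=viewer.camera(n);cv2.imwrite(f"pics/{n}0.png",c["color"][:,:,::-1]);print(n,np.round(c["xyz"],3),np.round(c["rotation"],3).tolist())
    for l in("plate","stud1_head","stud2_head","stud3_head","stud4_head","stud5_head","jar","tin","cup","heelblock"):
        print(l,[(np.round(q["centre"],4).tolist(),round(float(q["confidence"]),2)) for q in nets.find_in(l,n)[:3]])
E
```

```text
{'time': 0.0, 'joint_positions': [-1.1916, 0.3329, -0.0647, 1.4609, 0.0216, 1.3499, -0.0885], 'joint_vel': [-0.0007, -0.0005, 0.0004, -0.0009, -0.0018, 0.0001, 0.0006], 'joint_torque': [-0.0002, -62.3242, 0.0244, -38.9909, -0.0612, 0.0397, 0.0001], 'ee_pos': [0.2443, 0.575, 0.2915], 'eef_rot': [0.1996, 0.9799, -0.0007, -0.0001], 'ft_force': [-0.4605, -0.1118, -0.3144], 'torque': [0.0443, -0.0002, 0.0157], 'width': 0.0875} 0.051
side [ 0.338 -0.469  0.41 ] [0.846, -0.176, 0.093, -0.494]
plate [([0.5567, -0.0924, 0.0481], 0.7)]
stud1_head [([0.537, -0.1074, 0.0618], 0.72), ([0.4245, 0.0088, 0.0395], 0.67)]
stud2_head [([0.5439, -0.0642, 0.0586], 0.59)]
stud3_head [([0.5487, -0.0254, 0.0601], 0.6)]
stud4_head [([0.6409, -0.1563, 0.0332], 0.62), ([0.5625, 0.015, 0.0578], 0.52)]
stud5_head [([0.5693, 0.0538, 0.0626], 0.48)]
jar [([0.4237, 0.0074, 0.0403], 0.55)]
tin [([0.6441, -0.1558, 0.0336], 0.83)]
cup [([0.7038, -0.0378, 0.0332], 0.75)]
heelblock [([0.7196, 0.0643, 0.0252], 0.94), ([0.5405, -0.064, 0.0563], 0.38)]
top [0.429 0.054 1.001] [-0.696, 0.714, -0.063, 0.046]
plate [([0.5732, -0.0104, 0.0592], 0.67)]
stud1_head []
stud2_head [([0.5374, -0.0623, 0.0604], 0.57)]
stud3_head [([0.5509, -0.0209, 0.0587], 0.62)]
stud4_head [([0.5577, 0.0187, 0.0581], 0.46)]
stud5_head [([0.5697, 0.0602, 0.0596], 0.55)]
jar [([0.4236, 0.0265, 0.0633], 0.93)]
tin [([0.648, -0.1461, 0.0377], 0.64)]
cup [([0.7136, -0.0355, 0.0202], 0.95), ([0.5727, -0.012, 0.0584], 0.69)]
heelblock [([0.5773, -0.0118, 0.056], 0.34)]
```

View pics/top0.png

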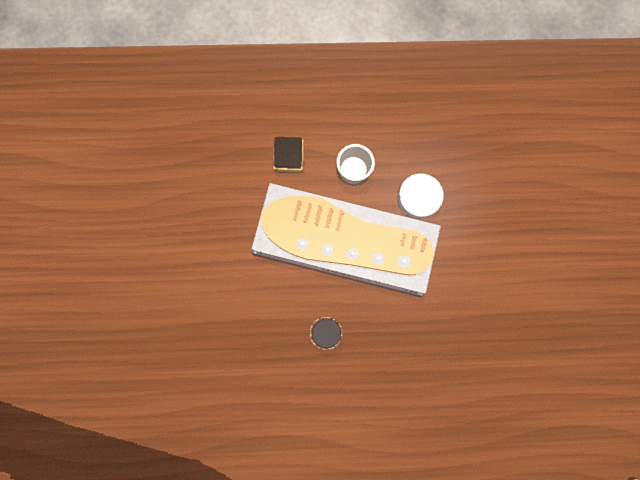

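View pics/side0.png

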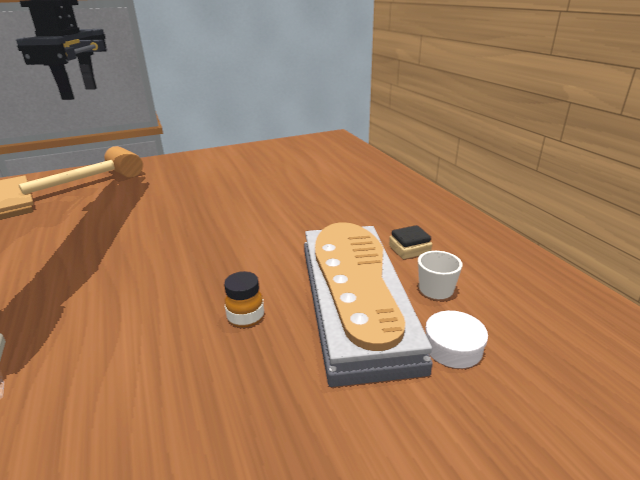

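The top view shows the studs at about (404,261), (378,258), (352,253), (327,249) and (302,244), heel on the right. The jar is at (326,333), and the tin, cup and block sit behind the plate. Next I fit the plate pose from the stud pixels in both views.

```bash
cat > fit.py <<'E'
from h import *
from scipy.optimize import least_squares
S=np.array([[-17,-100],[-23,-58],[-26,-16],[-30,26],[-30,68]])/1000
seed={"top":[(404,261),(378,258),(352,253),(327,249),(302,244)],"side":[(359,319),(347,298),(340,280),(333,263),(329,248)]}
obs={};cams={}
for n in seed:
    c=viewer.camera(n);cams[n]=c;im=c["color"].astype(float);sat=im.max(2)-im.min(2);o=[]
    for u,v in seed[n]:
        w=9;p=sat[v-w:v+w+1,u-w:u+w+1];m=(p<70).astype(np.uint8)
        k,l,st,ce=cv2.connectedComponentsWithStats(m)
        j=min(range(1,k),key=lambda j:np.hypot(*(ce[j]-w)) ) 
        o.append((u-w+ce[j][0],v-w+ce[j][1],st[j][4]))
    obs[n]=np.array(o);print(n,np.round(o,1).tolist())
def proj(c,P):
    q=(P-np.array(c["xyz"]))@np.array(c["rotation"]);K=c["camera_matrix"]
    return np.c_[q[:,0]/q[:,2]*K[0,0]+K[0,2],q[:,1]/q[:,2]*K[1,1]+K[1,2]]
def pts(p):
    a=p[2];R=np.array([[np.cos(a),-np.sin(a)],[np.sin(a),np.cos(a)]])
    return np.c_[S@R.T+p[:2],np.full(5,.0605)]
for ns in(["top"],["side"],["top","side"]):
    f=least_squares(lambda p:np.concatenate([(proj(cams[n],pts(p))-obs[n][:,:2]).ravel() for n in ns]),[.57,-.01,-.2])
    print(ns,np.round(f.x,4),"rms px",np.sqrt(np.mean(f.fun**2)));print(np.round(pts(f.x),4).tolist())
C=cloud(cams["top"])
for n in("top","side"):
    C=cloud(cams[n]);m=(np.hypot(C[...,0]-f.x[0],C[...,1]-f.x[1])<.012);print(n,"sole z",np.median(C[m][:,2]))
    im=cams[n]["color"][:,:,::-1].copy()
    im=im[150:350,230:470];cv2.imwrite(f"pics/{n}_zoom.png",cv2.resize(im,None,fx=3,fy=3)) 
    C[...,2]
    for b,c0,rad in(("jar",(.424,.026),.05),("tin",(.648,-.146),.06),("cup",(.71,-.036),.05),("hb",(.72,.064),.05)):
        m=(np.hypot(C[...,0]-c0[0],C[...,1]-c0[1])<rad)&(C[...,2]>.02);
        if b in("tin","cup"): m&=C[...,0]>c0[0]-.03
        Q=C[m];print(b,np.round(Q.min(0),3),np.round(Q.max(0),3))
E
python3 fit.py
```

```text
top [[403.7, 260.9, 146.0], [378.0, 258.0, 140.0], [352.5, 253.6, 132.0], [327.0, 249.6, 137.0], [302.0, 243.4, 127.0]]
side [[358.9, 318.1, 174.0], [347.7, 297.3, 133.0], [340.0, 278.6, 104.0], [332.5, 262.1, 95.0], [328.3, 247.1, 76.0]]Traceback (most recent call last):
  File "fit.py", line 21, in <module>
    f=least_squares(lambda p:np.concatenate([(proj(cams[n],pts(p))-obs[n][:,:2]).ravel() for n in ns]),[.57,-.01,-.2])
    return func(*args, **kwargs)
    vector_fun = VectorFunction(
        fun_wrapped,
    ...<6 lines>...
        workers=workers
    )
    self._update_fun()
    ~~~~~~~~~~~~~~~~^^
    self.f = self.fun_wrapped(xp_copy(self.x))
             ~~~~~~~~~~~~~~~~^^^^^^^^^^^^^^^^^
    return np.atleast_1d(self.fun(x))
                         ~~~~~~~~^^^
    return self.f(x, *self.args, **self.kwargs)
           ~~~~~~^^^^^^^^^^^^^^^^^^^^^^^^^^^^^^
  File "fit.py", line 21, in <lambda>
    f=least_squares(lambda p:np.concatenate([(proj(cams[n],pts(p))-obs[n][:,:2]).ravel() for n in ns]),[.57,-.01,-.2])
                                              ~~~~^^^^^^^^^^^^^^^^
  File "fit.py", line 15, in proj
    q=(P-np.array(c["xyz"]))@np.array(c["rotation"]);K=c["camera_matrix"]
      ~~~~~~~~~~~~~~~~~~~~~~^~~~~~~~~~~~~~~~~~~~~~~~
ValueError: matmul: Input operand 1 has a mismatch in its core dimension 0, with gufunc signature (n?,k),(k,m?)->(n?,m?) (size 4 is different from 3)
```

```bash
sed -i '1a from scipy.spatial.transform import Rotation as Ro' h.py; sed -i 's/np.array(c\["rotation"\])/Ro.from_quat(c["rotation"]).as_matrix()/g' h.py fit.py; python3 fit.py
```

```text
top [[403.7, 260.9, 147.0], [378.1, 258.1, 139.0], [352.5, 253.7, 133.0], [326.9, 249.7, 136.0], [301.9, 243.4, 128.0]]
side [[358.8, 318.2, 175.0], [347.7, 297.3, 133.0], [340.0, 278.6, 104.0], [332.5, 262.1, 95.0], [328.3, 247.1, 76.0]]
['top'] [ 0.5785 -0.0141 -0.2727] rms px 0.08752099199726907
[[0.5352, -0.1058, 0.0605], [0.5408, -0.0638, 0.0605], [0.5492, -0.0225, 0.0605], [0.5566, 0.019, 0.0605], [0.568, 0.0594, 0.0605]]
['side'] [ 0.5777 -0.0177 -0.2762] rms px 0.16639058617935895
[[0.534, -0.1093, 0.0605], [0.5397, -0.0672, 0.0605], [0.5483, -0.026, 0.0605], [0.5559, 0.0155, 0.0605], [0.5674, 0.0559, 0.0605]]
['top', 'side'] [ 0.5784 -0.0154 -0.2744] rms px 0.6705080856009024
[[0.5349, -0.1071, 0.0605], [0.5406, -0.065, 0.0605], [0.549, -0.0238, 0.0605], [0.5566, 0.0177, 0.0605], [0.568, 0.0581, 0.0605]]
top sole z 0.058607322604144974
jar [ 0.398 -0.002  0.021] [0.449 0.054 1.001]
tin [ 0.618 -0.182  0.021] [ 0.689 -0.108  0.037]
cup [ 0.68  -0.064  0.02 ] [ 0.739 -0.003  0.056]
hb [0.702 0.055 0.02 ] [0.759 0.106 0.039]
side sole z 0.05754986451335978
jar [ 0.398 -0.004  0.02 ] [0.451 0.046 0.063]
tin [ 0.618 -0.184  0.02 ] [ 0.69  -0.109  0.033]
cup [ 0.68  -0.065  0.02 ] [ 0.739 -0.003  0.051]
hb [0.705 0.053 0.02 ] [0.76  0.105 0.036]
```

View pics/top_zoom.png

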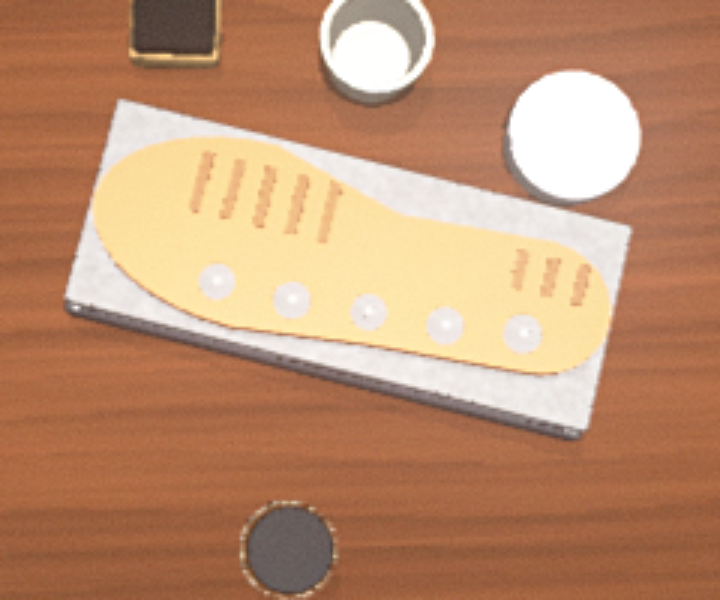

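```bash
cat > go.py <<'E'
from h import *
import sys
P=np.array([.5784,-.0154]);a=-.2744
def line(y):  # plate-frame y(mm) -> world xy
    x=-18.5-.0774*(y+100);c,s=np.cos(a),np.sin(a)
    return np.array([c*x-s*y,s*x+c*y])/1000+P
s=monitor.read_state();R=Ro.from_quat(s["eef_rot"])
print("t",s["time"],"pos",np.round(s["ee_pos"],4),"F",np.round(s["ft_force"],2),"w",s["width"])
yaw=np.arctan2(*(line(100)-line(-128))[::-1]);ey=R.apply([0,1,0])
print("line yaw",np.degrees(yaw),"tool y yaw",np.degrees(np.arctan2(ey[1],ey[0])))
T=Ro.from_matrix(np.c_[[np.sin(yaw),-np.cos(yaw),0],[np.cos(yaw),np.sin(yaw),0],[0,0,-1]])
print("turn/360 (pick smaller)",(R.inv()*T).as_rotvec()/(2*np.pi),(R.inv()*T*Ro.from_rotvec([0,0,np.pi])).as_rotvec()/(2*np.pi))
for y in map(float,sys.argv[2:]):
    d=np.r_[line(y),float(sys.argv[1])+.07]-s["ee_pos"];print(y,line(y),"tool shift",np.round(R.inv().apply(d),4))
E
python3 go.py .098 -128
```

```text
t 1.3 pos [0.2444 0.5752 0.2923] F [-0.05  0.36 -0.05] w 0.08712183635003036
line yaw 78.70390740405445 tool y yaw 66.97523597473842Traceback (most recent call last):
  File "go.py", line 11, in <module>
    T=Ro.from_matrix(np.c_[[np.sin(yaw),-np.cos(yaw),0],[np.cos(yaw),np.sin(yaw),0],[0,0,-1]])
  File "scipy/spatial/transform/_rotation.pyx", line 1143, in scipy.spatial.transform._rotation.Rotation.from_matrix
ValueError: Non-positive determinant (left-handed or null coordinate frame) in rotation matrix 0: [[ 0.98062802  0.19587927  0.        ]
 [-0.19587927  0.98062802  0.        ]
 [ 0.          0.         -1.        ]].
```

```bash
sed -i 's/\[np.sin(yaw),-np.cos(yaw),0\]/[-np.sin(yaw),np.cos(yaw),0]/' go.py
python3 go.py .098 -128
```

```text
t 1.3 pos [0.2444 0.5752 0.2923] F [-0.05  0.36 -0.05] w 0.08712183635003036
line yaw 78.70390740405445 tool y yaw 66.97523597473842
turn/360 (pick smaller) [ 8.58974765e-06 -5.63495039e-06 -3.25796427e-02] [-8.30362745e-06 -1.26577981e-05  4.67420357e-01]
-128.0 [ 0.52799416 -0.13418557] tool shift [-0.5385 -0.542   0.1242]
```

Call:
drive_tool --plan '[{"x": -0.04,"y": -0.04,"z": 0,"rz": -0.015,"fingers": 0},{"x": -0.08,"y": -0.08,"z": 0,"rz": -0.0326,"fingers": 0},{"x": -0.12,"y": -0.12,"z": 0,"rz": -0.0326,"fingers": 0},{"x": -0.16,"y": -0.161,"z": 0,"rz": -0.0326,"fingers": 0},{"x": -0.2,"y": -0.201,"z": 0,"rz": -0.0326,"fingers": 0},{"x": -0.24,"y": -0.241,"z": 0,"rz": -0.0326,"fingers": 0},{"x": -0.28,"y": -0.282,"z": 0,"rz": -0.0326,"fingers": 0},{"x": -0.32,"y": -0.322,"z": 0,"rz": -0.0326,"fingers": 0},{"x": -0.36,"y": -0.362,"z": 0,"rz": -0.0326,"fingers": 0},{"x": -0.4,"y": -0.402,"z": 0,"rz": -0.0326,"fingers": 0},{"x": -0.44,"y": -0.443,"z": 0,"rz": -0.0326,"fingers": 0},{"x": -0.48,"y": -0.483,"z": 0,"rz": -0.0326,"fingers": 0}]' --squeeze 10

```text
validation failed for argument at $.pl...
```

```bash
python3 go.py .098 -128
```

```text
t 1.3 pos [0.2444 0.5752 0.2923] F [-0.05  0.36 -0.05] w 0.08712183635003036
line yaw 78.70390740405445 tool y yaw 66.97523597473842
turn/360 (pick smaller) [ 8.58974765e-06 -5.63495039e-06 -3.25796427e-02] [-8.30362745e-06 -1.26577981e-05  4.67420357e-01]
-128.0 [ 0.52799416 -0.13418557] tool shift [-0.5385 -0.542   0.1242]
```

Call:
drive_tool --plan '[{"rx": 0,"ry": 0,"rz": -0.015,"x": -0.04,"y": -0.04,"z": 0,"fingers": 0},{"rx": 0,"ry": 0,"rz": -0.0326,"x": -0.08,"y": -0.08,"z": 0,"fingers": 0}]' --squeeze 10

```text
time: 1.55
ee_pos: [0.2871, 0.4692, 0.292]
eef_rot: [0.096, 0.995, -0.0, 0.0]
ft_force: [1.7, 0.4, -0.6]
width: 0.0744
```

```bash
python3 go.py .098 -128
```

```text
t 1.55 pos [0.2871 0.4692 0.292 ] F [ 1.71  0.41 -0.64] w 0.07441066698965018
line yaw 78.70390740405445 tool y yaw 78.95787118636399
turn/360 (pick smaller) [-1.46637783e-05  8.63559316e-06  7.05455347e-04] [-1.35456415e-05 -2.30013481e-05 -4.99294544e-01]
-128.0 [ 0.52799416 -0.13418557] tool shift [-0.352  -0.546   0.1241]
```

Call:
drive_tool --plan '[{"rx": 0,"ry": 0,"rz": 0,"x": -0.03,"y": -0.046,"z": 0,"fingers": 0},{"rx": 0,"ry": 0,"rz": 0,"x": -0.06,"y": -0.093,"z": 0,"fingers": 0},{"rx": 0,"ry": 0,"rz": 0,"x": -0.09,"y": -0.14,"z": 0,"fingers": 0},{"rx": 0,"ry": 0,"rz": 0,"x": -0.12,"y": -0.186,"z": 0,"fingers": 0},{"rx": 0,"ry": 0,"rz": 0,"x": -0.15,"y": -0.233,"z": 0,"fingers": 0},{"rx": 0,"ry": 0,"rz": 0,"x": -0.18,"y": -0.28,"z": 0,"fingers": 0},{"rx": 0,"ry": 0,"rz": 0,"x": -0.21,"y": -0.326,"z": 0,"fingers": 0},{"rx": 0,"ry": 0,"rz": 0,"x": -0.24,"y": -0.372,"z": 0,"fingers": 0},{"rx": 0,"ry": 0,"rz": 0,"x": -0.27,"y": -0.419,"z": 0,"fingers": 0},{"rx": 0,"ry": 0,"rz": 0,"x": -0.3,"y": -0.465,"z": 0.02,"fingers": 0},{"rx": 0,"ry": 0,"rz": 0,"x": -0.33,"y": -0.51,"z": 0.04,"fingers": 0},{"rx": 0,"ry": 0,"rz": 0,"x": -0.352,"y": -0.546,"z": 0.06,"fingers": 0}]' --squeeze 10

```text
time: 3.05
ee_pos: [0.5257, -0.1361, 0.2319]
eef_rot: [0.099, 0.995, -0.0, 0.001]
ft_force: [0.4, 1.2, 0.8]
width: 0.0004
```

```bash
python3 go.py .066 -128
```

```text
t 3.05 pos [ 0.5257 -0.1361  0.2319] F [0.39 1.23 0.75] w 0.0003648949916732314
line yaw 78.70390740405445 tool y yaw 78.66898309317722
turn/360 (pick smaller) [-3.15834938e-05  1.75171977e-04 -9.69946120e-05] [2.75106114e-04 4.96016109e-05 4.99902927e-01]
-128.0 [ 0.52799416 -0.13418557] tool shift [-0.0018  0.0024  0.0959]
```

Call:
drive_tool --plan '[{"rx": 0,"ry": 0,"rz": 0,"x": -0.002,"y": 0.002,"z": 0.03,"fingers": 0},{"rx": 0,"ry": 0,"rz": 0,"x": -0.002,"y": 0.002,"z": 0.06,"fingers": 0},{"rx": 0,"ry": 0,"rz": 0,"x": -0.002,"y": 0.002,"z": 0.08,"fingers": 0},{"rx": 0,"ry": 0,"rz": 0,"x": -0.002,"y": 0.002,"z": 0.09,"fingers": 0},{"rx": 0,"ry": 0,"rz": 0,"x": -0.002,"y": 0.002,"z": 0.094,"fingers": 0},{"rx": 0,"ry": 0,"rz": 0,"x": -0.002,"y": 0.002,"z": 0.094,"fingers": 0}]' --squeeze 10

```text
time: 3.8
ee_pos: [0.5277, -0.1325, 0.1387]
eef_rot: [0.098, 0.995, 0.0, 0.0]
ft_force: [-0.1, 1.1, 0.6]
width: 0.0006
```

```bash
python3 - <<'E'
from h import *
for n in("side","top"):
    c=viewer.camera(n);im=c["color"][:,:,::-1][150:350,230:470];cv2.imwrite(f"pics/{n}1.png",cv2.resize(im,None,fx=3,fy=3))
E
python3 go.py .058 -128
```

```text
t 3.9 pos [ 0.5278 -0.1325  0.1389] F [-0.07  0.65 -0.15] w 0.00010287231924042094
line yaw 78.70390740405445 tool y yaw 78.717060834285
turn/360 (pick smaller) [5.28735522e-05 1.72088033e-04 3.65087269e-05] [-2.70295498e-04  8.30475131e-05 -4.99963411e-01]
-128.0 [ 0.52799416 -0.13418557] tool shift [-0.0005 -0.0017  0.0109]
```

View pics/side1.png

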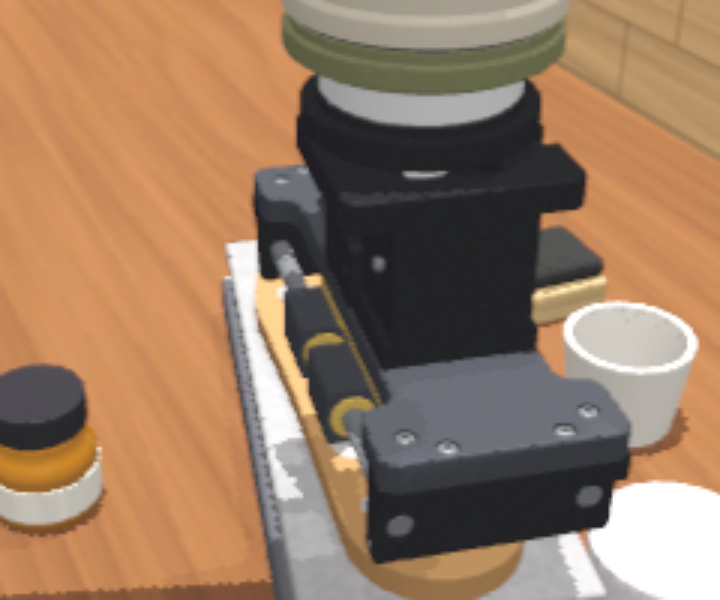

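The gripper body (centre ~(440,400) in the crop) hides the fingertips, but it is well above the sole and clear of the cup and tin. Next I descend until the fingertips feel contact.

Call:
drive_tool --plan '[{"rx": 0,"ry": 0,"rz": 0,"x": -0.0005,"y": -0.0015,"z": 0.005,"fingers": 0},{"rx": 0,"ry": 0,"rz": 0,"x": -0.0005,"y": -0.0015,"z": 0.008,"fingers": 0},{"rx": 0,"ry": 0,"rz": 0,"x": -0.0005,"y": -0.0015,"z": 0.01,"fingers": 0},{"rx": 0,"ry": 0,"rz": 0,"x": -0.0005,"y": -0.0015,"z": 0.011,"fingers": 0},{"rx": 0,"ry": 0,"rz": 0,"x": -0.0005,"y": -0.0015,"z": 0.011,"fingers": 0}]' --squeeze 10

```text
time: 4.53
ee_pos: [0.5276, -0.134, 0.1275]
eef_rot: [0.098, 0.995, 0.0, -0.0]
ft_force: [-2.7, 1.3, 5.9]
width: 0.0006
```

Contact at 5.9 N with the tips at z = 0.0575, which matches the sole face. I add 1 mm of depth and start the sweep.

Call:
drive_tool --plan '[{"rx": 0,"ry": 0,"rz": 0,"x": 0,"y": 0.001,"z": 0.001,"fingers": 0},{"rx": 0,"ry": 0,"rz": 0,"x": 0,"y": 0.004,"z": 0.001,"fingers": 0},{"rx": 0,"ry": 0,"rz": 0,"x": 0,"y": 0.008,"z": 0.001,"fingers": 0},{"rx": 0,"ry": 0,"rz": 0,"x": 0,"y": 0.012,"z": 0.001,"fingers": 0},{"rx": 0,"ry": 0,"rz": 0,"x": 0,"y": 0.016,"z": 0.001,"fingers": 0},{"rx": 0,"ry": 0,"rz": 0,"x": 0,"y": 0.02,"z": 0.001,"fingers": 0}]' --squeeze 10

```text
time: 5.28
ee_pos: [0.5319, -0.1166, 0.1271]
eef_rot: [0.099, 0.995, -0.001, 0.001]
ft_force: [-1.7, -7.3, 6.3]
width: 0.0005
```

```bash
python3 go.py .057 -108 -28 112
```

```text
t 5.275 pos [ 0.5319 -0.1166  0.1271] F [-1.72 -7.27  6.31] w 0.0005238018119788369
line yaw 78.70390740405445 tool y yaw 78.60996382786576
turn/360 (pick smaller) [-0.0003387   0.00034438 -0.00026059] [0.00054067 0.00053176 0.49973884]
-108.0 [ 0.53192346 -0.11451435] tool shift [0.0004 0.002  0.0001]
-28.0 [ 0.54764067 -0.03582947] tool shift [ 0.0006  0.0822 -0.0001]
112.0 [0.57514579 0.10186907] tool shift [ 0.0008  0.2227 -0.0004]
```

Call:
drive_tool --plan '[{"rx": 0,"ry": 0,"rz": 0,"x": 0,"y": 0.004,"z": 0,"fingers": 0},{"rx": 0,"ry": 0,"rz": 0,"x": 0,"y": 0.008,"z": 0,"fingers": 0},{"rx": 0,"ry": 0,"rz": 0,"x": 0,"y": 0.012,"z": 0,"fingers": 0},{"rx": 0,"ry": 0,"rz": 0,"x": 0,"y": 0.016,"z": 0,"fingers": 0},{"rx": 0,"ry": 0,"rz": 0,"x": 0,"y": 0.02,"z": 0,"fingers": 0},{"rx": 0,"ry": 0,"rz": 0,"x": 0,"y": 0.023,"z": 0,"fingers": 0}]' --squeeze 10

```text
time: 6.02
ee_pos: [0.5366, -0.0931, 0.1271]
eef_rot: [0.099, 0.995, -0.001, 0.001]
ft_force: [-1.3, -4.9, 6.6]
width: 0.0005
```

```bash
python3 - <<'E'
from h import *
for n in("side","top"):
    c=viewer.camera(n);im=c["color"][:,:,::-1][150:350,230:470];cv2.imwrite(f"pics/{n}2.png",cv2.resize(im,None,fx=3,fy=3))
E
python3 go.py .057 -85
```

```text
t 6.125 pos [ 0.5367 -0.0927  0.1271] F [-1.05 -3.14  7.48] w 0.000598177479308997
line yaw 78.70390740405445 tool y yaw 78.68183946504028
turn/360 (pick smaller) [-1.13373425e-04  3.09850640e-04 -6.11894985e-05] [4.86652603e-04 1.78064736e-04 4.99938542e-01]
-85.0 [ 0.53644216 -0.09189245] tool shift [0.0004 0.0008 0.0001]
```

View pics/side2.png

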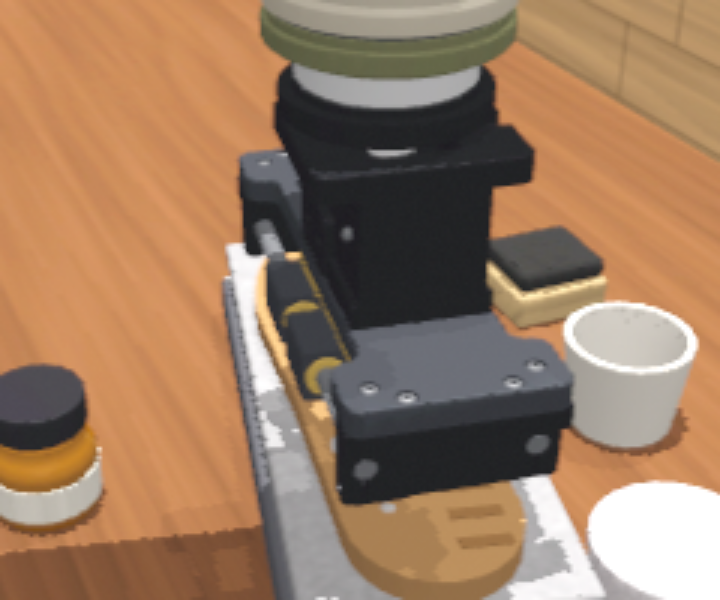

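View pics/top2.png

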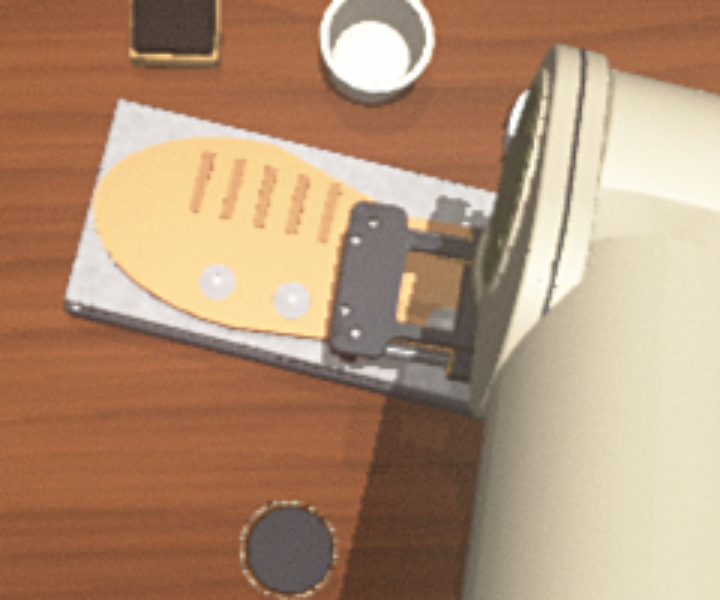

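The plate hasn't moved: its corners in the top crop are still at (120,100) and (75,310). Stud 1, at (388,508) in the side crop, now shows only its small flat top, so it is flush. The sweep continues.

Call:
drive_tool --plan '[{"rx": 0,"ry": 0,"rz": 0,"x": 0,"y": 0.004,"z": 0,"fingers": 0},{"rx": 0,"ry": 0,"rz": 0,"x": 0,"y": 0.008,"z": 0,"fingers": 0},{"rx": 0,"ry": 0,"rz": 0,"x": 0,"y": 0.012,"z": 0,"fingers": 0},{"rx": 0,"ry": 0,"rz": 0,"x": 0,"y": 0.016,"z": 0,"fingers": 0},{"rx": 0,"ry": 0,"rz": 0,"x": 0,"y": 0.02,"z": 0,"fingers": 0},{"rx": 0,"ry": 0,"rz": 0,"x": 0,"y": 0.024,"z": 0,"fingers": 0},{"rx": 0,"ry": 0,"rz": 0,"x": 0,"y": 0.028,"z": 0,"fingers": 0},{"rx": 0,"ry": 0,"rz": 0,"x": 0,"y": 0.032,"z": 0,"fingers": 0},{"rx": 0,"ry": 0,"rz": 0,"x": 0,"y": 0.036,"z": 0,"fingers": 0},{"rx": 0,"ry": 0,"rz": 0,"x": 0,"y": 0.04,"z": 0,"fingers": 0},{"rx": 0,"ry": 0,"rz": 0,"x": 0,"y": 0.044,"z": 0,"fingers": 0},{"rx": 0,"ry": 0,"rz": 0,"x": 0,"y": 0.048,"z": 0,"fingers": 0}]' --squeeze 10

```text
time: 7.62
ee_pos: [0.546, -0.0461, 0.1271]
eef_rot: [0.099, 0.995, -0.001, 0.001]
ft_force: [-1.8, -5.3, 7.6]
width: -0.0001
```

```bash
python3 go.py .057 -37
```

```text
t 7.625 pos [ 0.546  -0.0461  0.1271] F [-1.82 -5.31  7.62] w -7.82497044051132e-05
line yaw 78.70390740405445 tool y yaw 78.64295408381336
turn/360 (pick smaller) [-0.00016242  0.00028815 -0.00016917] [4.52466045e-04 2.55038441e-04 4.99830562e-01]
-37.0 [ 0.54587248 -0.04468152] tool shift [0.0004 0.0014 0.0001]
```

Call:
drive_tool --plan '[{"rx": 0,"ry": 0,"rz": 0,"x": 0,"y": 0.004,"z": 0,"fingers": 0},{"rx": 0,"ry": 0,"rz": 0,"x": 0,"y": 0.008,"z": 0,"fingers": 0},{"rx": 0,"ry": 0,"rz": 0,"x": 0,"y": 0.012,"z": 0,"fingers": 0},{"rx": 0,"ry": 0,"rz": 0,"x": 0,"y": 0.016,"z": 0,"fingers": 0},{"rx": 0,"ry": 0,"rz": 0,"x": 0,"y": 0.02,"z": 0,"fingers": 0},{"rx": 0,"ry": 0,"rz": 0,"x": 0,"y": 0.024,"z": 0,"fingers": 0},{"rx": 0,"ry": 0,"rz": 0,"x": 0,"y": 0.028,"z": 0,"fingers": 0},{"rx": 0,"ry": 0,"rz": 0,"x": 0,"y": 0.032,"z": 0,"fingers": 0},{"rx": 0,"ry": 0,"rz": 0,"x": 0,"y": 0.036,"z": 0,"fingers": 0},{"rx": 0,"ry": 0,"rz": 0,"x": 0,"y": 0.04,"z": 0,"fingers": 0},{"rx": 0,"ry": 0,"rz": 0,"x": 0,"y": 0.044,"z": 0,"fingers": 0},{"rx": 0,"ry": 0,"rz": 0,"x": 0,"y": 0.048,"z": 0,"fingers": 0}]' --squeeze 10

```text
time: 9.12
ee_pos: [0.5554, 0.001, 0.127]
eef_rot: [0.099, 0.995, -0.001, 0.001]
ft_force: [-1.8, -5.5, 7.2]
width: 0.0001
```

```bash
python3 go.py .057 11;python3 - <<'E'
from h import *
for n in("side","top"):
    c=viewer.camera(n);im=c["color"][:,:,::-1][150:350,230:470];cv2.imwrite(f"pics/{n}3.png",cv2.resize(im,None,fx=3,fy=3))
E
```

```text
t 9.125 pos [0.5554 0.001  0.127 ] F [-1.82 -5.46  7.23] w 0.00010550619551602845
line yaw 78.70390740405445 tool y yaw 78.64400835418925
turn/360 (pick smaller) [-0.00014746  0.00025651 -0.00016627] [4.02787089e-04 2.31548499e-04 4.99833517e-01]
11.0 [0.55530281 0.00252941] tool shift [0.0004 0.0015 0.    ]
```

View pics/side3.png

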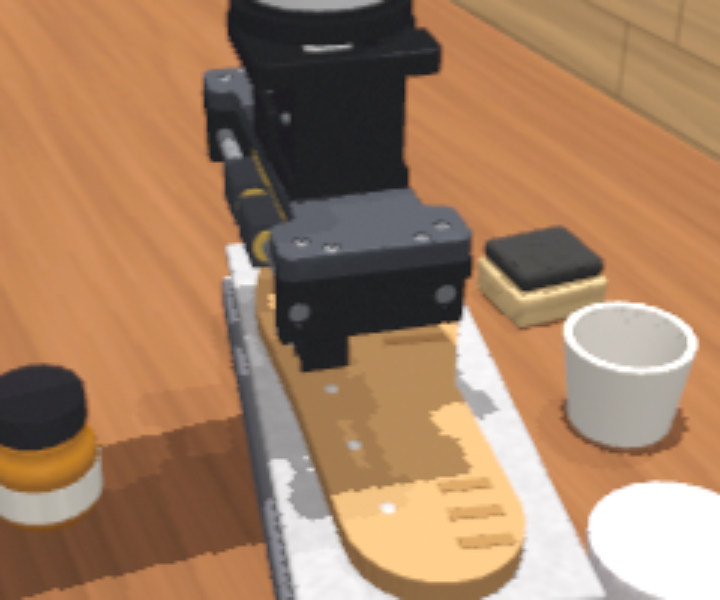

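View pics/top3.png

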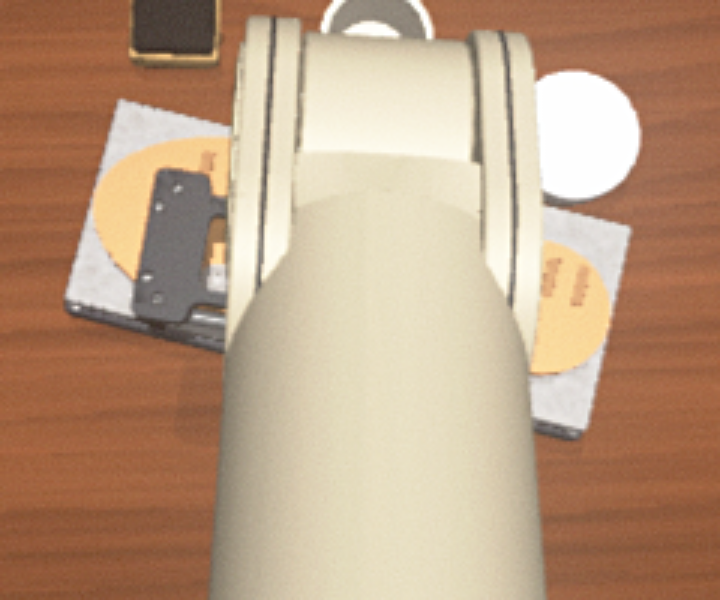

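Studs 1 to 3 show as small flat discs at (388,508), (354,445) and (332,389) in the side crop, all flush. The plate and bystanders haven't moved, so I go on over studs 4 and 5.

Call:
drive_tool --plan '[{"rx": 0,"ry": 0,"rz": 0,"x": 0,"y": 0.004,"z": 0,"fingers": 0},{"rx": 0,"ry": 0,"rz": 0,"x": 0,"y": 0.008,"z": 0,"fingers": 0},{"rx": 0,"ry": 0,"rz": 0,"x": 0,"y": 0.012,"z": 0,"fingers": 0},{"rx": 0,"ry": 0,"rz": 0,"x": 0,"y": 0.016,"z": 0,"fingers": 0},{"rx": 0,"ry": 0,"rz": 0,"x": 0,"y": 0.02,"z": 0,"fingers": 0},{"rx": 0,"ry": 0,"rz": 0,"x": 0,"y": 0.024,"z": 0,"fingers": 0},{"rx": 0,"ry": 0,"rz": 0,"x": 0,"y": 0.028,"z": 0,"fingers": 0},{"rx": 0,"ry": 0,"rz": 0,"x": 0,"y": 0.032,"z": 0,"fingers": 0},{"rx": 0,"ry": 0,"rz": 0,"x": 0,"y": 0.036,"z": 0,"fingers": 0},{"rx": 0,"ry": 0,"rz": 0,"x": 0,"y": 0.04,"z": 0,"fingers": 0},{"rx": 0,"ry": 0,"rz": 0,"x": 0,"y": 0.044,"z": 0,"fingers": 0},{"rx": 0,"ry": 0,"rz": 0,"x": 0,"y": 0.048,"z": 0,"fingers": 0}]' --squeeze 10

```text
time: 10.72
ee_pos: [0.5647, 0.0473, 0.1269]
eef_rot: [0.099, 0.995, -0.001, 0.001]
ft_force: [-1.4, -7.8, 7.3]
width: 0.0004
```

Call:
drive_tool --plan '[{"rx": 0,"ry": 0,"rz": 0,"x": 0,"y": 0.004,"z": 0,"fingers": 0},{"rx": 0,"ry": 0,"rz": 0,"x": 0,"y": 0.008,"z": 0,"fingers": 0},{"rx": 0,"ry": 0,"rz": 0,"x": 0,"y": 0.012,"z": 0,"fingers": 0},{"rx": 0,"ry": 0,"rz": 0,"x": 0,"y": 0.016,"z": 0,"fingers": 0},{"rx": 0,"ry": 0,"rz": 0,"x": 0,"y": 0.02,"z": 0,"fingers": 0},{"rx": 0,"ry": 0,"rz": 0,"x": 0,"y": 0.024,"z": 0,"fingers": 0},{"rx": 0,"ry": 0,"rz": 0,"x": 0,"y": 0.028,"z": 0,"fingers": 0},{"rx": 0,"ry": 0,"rz": 0,"x": 0,"y": 0.032,"z": 0,"fingers": 0},{"rx": 0,"ry": 0,"rz": 0,"x": 0,"y": 0.036,"z": 0,"fingers": 0},{"rx": 0,"ry": 0,"rz": 0,"x": 0,"y": 0.038,"z": 0,"fingers": 0}]' --squeeze 10

```text
time: 11.98
ee_pos: [0.5723, 0.0855, 0.127]
eef_rot: [0.099, 0.995, -0.0, 0.001]
ft_force: [-0.6, -4.4, 7.9]
width: 0.0005
```

```bash
python3 go.py .057 97;python3 - <<'E'
from h import *
for n in("side",):
    c=viewer.camera(n);im=c["color"][:,:,::-1][150:350,230:470];cv2.imwrite(f"pics/{n}4.png",cv2.resize(im,None,fx=3,fy=3))
E
```

```text
t 11.975 pos [0.5723 0.0855 0.127 ] F [-0.61 -4.43  7.93] w 0.0004895621185253756
line yaw 78.70390740405445 tool y yaw 78.65618599636062
turn/360 (pick smaller) [-0.00013658  0.00022464 -0.00013246] [3.52765338e-04 2.14486591e-04 4.99867366e-01]
97.0 [0.57219881 0.08711565] tool shift [ 0.0004  0.0016 -0.    ]
```

View pics/side4.png

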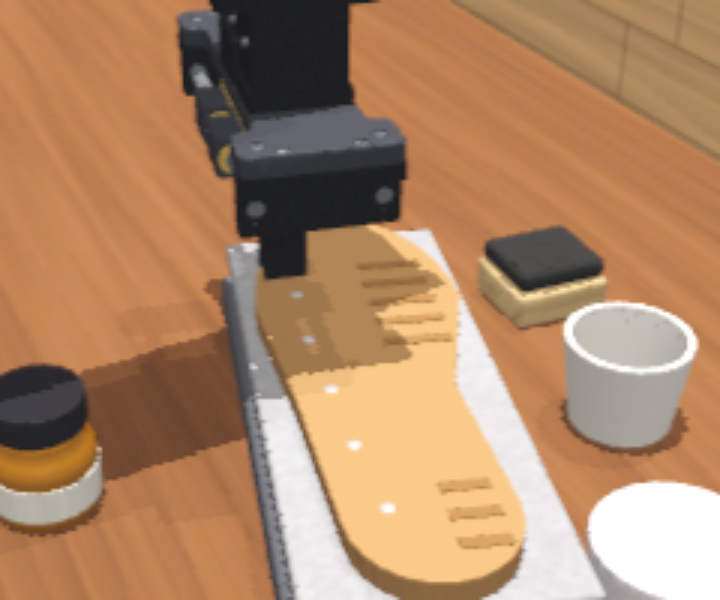

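All five studs show as small flat discs, with studs 4 and 5 at (309,340) and (297,295). Now I lift away.

Call:
drive_tool --plan '[{"rx": 0,"ry": 0,"rz": 0,"x": 0,"y": 0,"z": -0.005,"fingers": 0},{"rx": 0,"ry": 0,"rz": 0,"x": 0,"y": 0,"z": -0.03,"fingers": 0},{"rx": 0,"ry": 0,"rz": 0,"x": 0,"y": 0,"z": -0.07,"fingers": 0},{"rx": 0,"ry": 0,"rz": 0,"x": 0,"y": 0.04,"z": -0.11,"fingers": 0},{"rx": 0,"ry": 0,"rz": 0,"x": 0,"y": 0.09,"z": -0.13,"fingers": 0},{"rx": 0,"ry": 0,"rz": 0,"x": 0,"y": 0.14,"z": -0.13,"fingers": 0},{"rx": 0,"ry": 0,"rz": 0,"x": 0,"y": 0.19,"z": -0.13,"fingers": 0},{"rx": 0,"ry": 0,"rz": 0,"x": 0,"y": 0.23,"z": -0.13,"fingers": 0},{"rx": 0,"ry": 0,"rz": 0,"x": 0,"y": 0.23,"z": -0.13,"fingers": 0}]' --squeeze 10

```text
time: 13.15
ee_pos: [0.6155, 0.3167, 0.255]
eef_rot: [0.096, 0.995, 0.0, -0.001]
ft_force: [0.2, -1.1, -0.7]
width: 0.0003
```

```bash
python3 go.py .057 97;python3 - <<'E'
from h import *
for n in("side","top"):
    c=viewer.camera(n);im=c["color"][:,:,::-1][150:350,230:470];cv2.imwrite(f"pics/{n}5.png",cv2.resize(im,None,fx=3,fy=3))
    C=cloud(c)
    for b,c0,rad in(("jar",(.424,.026),.05),("tin",(.648,-.146),.06),("cup",(.71,-.036),.05),("hb",(.72,.064),.05)):
        m=(np.hypot(C[...,0]-c0[0],C[...,1]-c0[1])<rad)&(C[...,2]>.02)&(C[...,2]<.1)
        if b in("tin","cup"): m&=C[...,0]>c0[0]-.03
        Q=C[m];print(n,b,np.round(Q.min(0),3),np.round(Q.max(0),3))
a=cv2.imread("pics/top_zoom.png").astype(int);b=cv2.imread("pics/top5.png").astype(int)
d=(abs(a-b).max(2)>60).astype(np.uint8)*255;cv2.imwrite("pics/diff5.png",d)
E
```

```text
t 13.15 pos [0.6155 0.3167 0.255 ] F [ 0.15 -1.06 -0.73] w 0.00027744505305580354
line yaw 78.70390740405445 tool y yaw 79.036755701467
turn/360 (pick smaller) [ 7.05993535e-05 -2.85781759e-04  9.24642424e-04] [ 4.48075981e-04  1.10692420e-04 -4.99075144e-01]
97.0 [0.57219881 0.08711565] tool shift [-0.0014 -0.2337  0.1279]
side jar [ 0.398 -0.003  0.02 ] [0.45  0.046 0.064]
side tin [ 0.618 -0.184  0.02 ] [ 0.689 -0.109  0.033]
side cup [ 0.68  -0.066  0.02 ] [ 0.739 -0.002  0.051]
side hb [0.705 0.053 0.02 ] [0.76  0.105 0.035]
top jar [ 0.398 -0.002  0.023] [0.449 0.05  0.067]
top tin [ 0.618 -0.183  0.021] [ 0.689 -0.108  0.038]
top cup [ 0.68  -0.064  0.02 ] [ 0.738 -0.003  0.056]
top hb [0.702 0.055 0.02 ] [0.759 0.107 0.039]
```

View pics/side5.png

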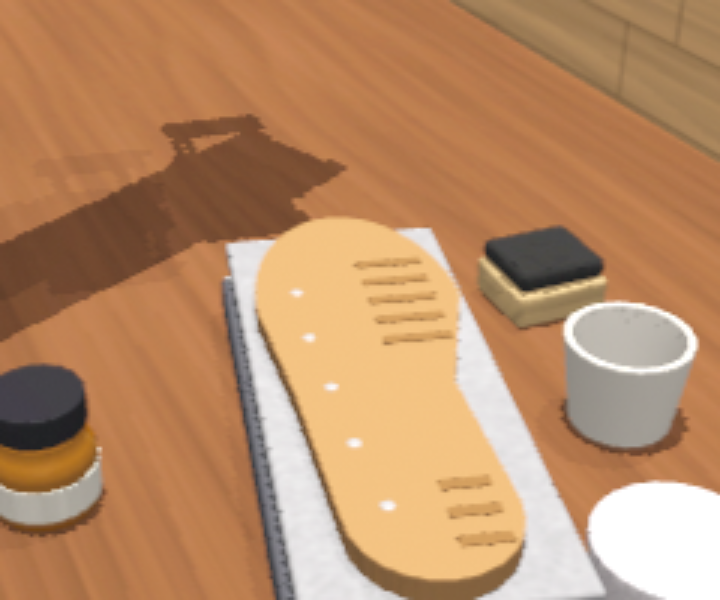

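View pics/top5.png

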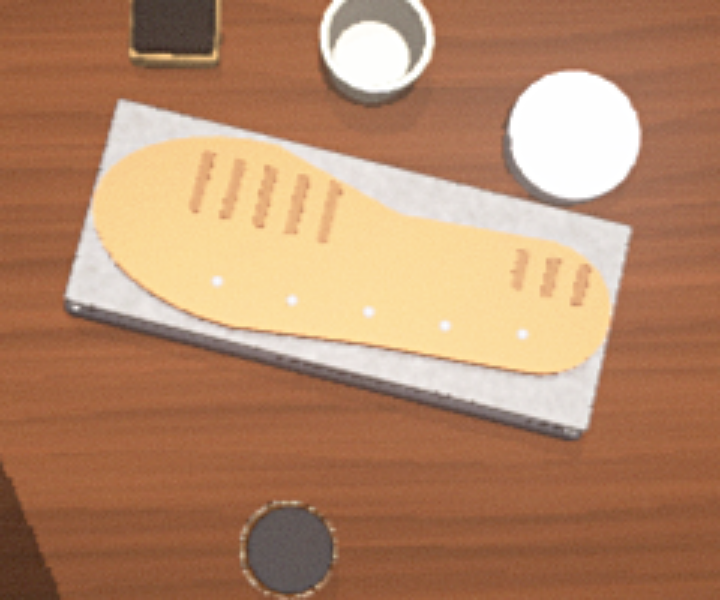

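View pics/diff5.png

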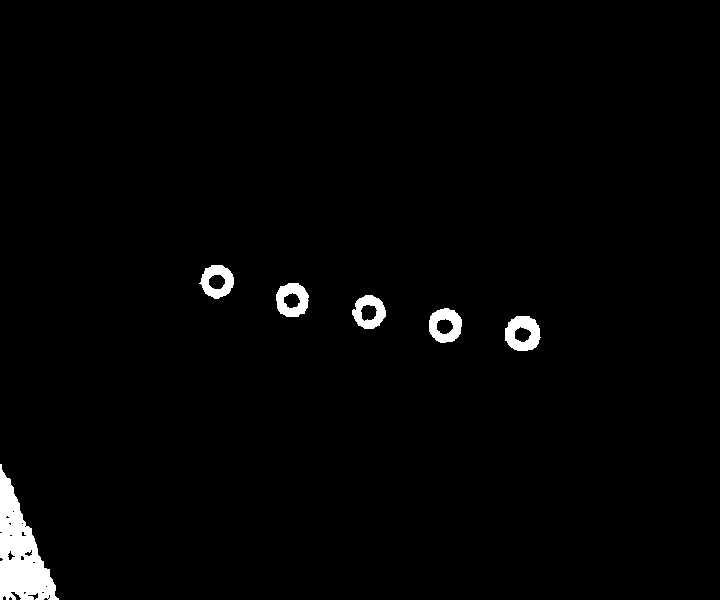

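In the before/after difference, the only changes are the five cone flanks disappearing, plus the arm's shadow. All five stud tops are flush and nothing else has moved, so I hand the job in.

```bash
python3 -c "
from bench import workorder;print(workorder.close_job())"
```

```text
the job is handed in; nothing more can be done
None
```

All five studs are pushed flush with the sole. I swept the closed fingertips once along the row, heel to toe, reading 6–8 N downward. I then lifted clear and handed the job in at about 13 s.

- **Studs:** in the final top and side pictures, each stud shows only its small flat top.
- **Plate and surroundings:** a before/after difference of the top view shows only the five stud flanks gone, plus the arm's shadow. The plate and sole have not shifted. The jar, tin, cup and heel block measure within about 2 mm of where they were in the side view; the top view agrees, except for the jar's largest y (4 mm lower), where the first reading was spoiled by bad depth pixels.
- **Forces and contact:** every reading I took was below about 11 N in total. At the end the robot was touching nothing, with force readings near zero.
- **Failed or disagreeing checks:**
  - The first move call was refused as badly formed, with no motion, because its rows left out the rx and ry values.
  - The two cameras disagreed by about 3.5 mm along the row. The sweep ran past both ends, so this did not matter.

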